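Draw the copper blank out to the saw stop

TASK

On the goldsmith's bench three sheet-metal blanks lie in the lanes of a low wooden rack, their rear ends under its roof. Press down on top of the copper blank and draw it forward along its lane, towards the robot and flat on the floor of the rack, until its front edge rests against the steel stop. Leave the brass and the grey nickel-silver blanks where they are.

Things in the scene. Friction and masses are not known exactly. Their poses are not given: they have to be found in the camera images.
- rack: Fixed rack, 300 x 250 x 32 mm. Origin: centre of underside, on the bench; +x to its roofed rear, -x to its open front by the robot. Smooth waxed floor 12 mm up. Three lanes along x at y = -80, 0, 80 mm, 70 wide, between ribs 8 high. Roof over x = 20 to 150 mm, top 32 mm above the bench. Steel stop 12 mm high over the floor, inner face at x = -140 mm: a blank against it has its centre at x = -90
- copper: The blank to draw out: reddish copper plate 100 (x, along the lane) x 60 x 4 mm, 0.2 kg, loose in one of the lanes. Origin: centre of its underside; axes as the rack's to within 2 degrees. Its front edge, at x = -50 mm, sticks out 50 to 75 mm from under the roof at the start. It slides if a closed gripper keeps pressing on its top (5 to 25 N; aim 2 to 4 mm below the surface) while pulling
- brass: Yellow brass blank of the same size, in another lane, placed in the same way; to be left alone. Origin at the centre of its underside
- nickel: Grey nickel-silver blank of the same size, in the third lane, placed in the same way; to be left alone. Origin at the centre of its underside
Things that resemble listed ones, but are neither listed nor needed, are in the scene too. Several things have the shape of the copper; the one meant has the colours described above.

How it is judged:
At the end, for the whole second after the job is handed in: The copper blank lies flat on the floor of the rack, at rest, in line with its lane within 10 degrees, its front edge against the steel stop (gap under 12 mm); the brass and nickel-silver blanks are within 12 mm of where they started (x of copper in the frame of rack between -0.1 and -0.078 m and z of copper in the frame of rack below 0.016 m and angle between copper's own z axis and vertical below 0.05 rad and angle between the x axis of copper and the x axis of rack, either way round below 0.175 rad and linear speed of copper below 0.01 m/s and distance of each of brass, nickel from where it was at the start of the episode below 0.012 m); the robot touches nothing.
It fails at once if the copper blank is lifted off the rack's floor by more than 15 mm (z of copper in the frame of rack above 0.027 m).
It fails at once if the brass blank is shifted by more than 12 mm (distance of brass from where it was at the start of the episode above 0.012 m).
It fails at once if the nickel-silver blank is shifted by more than 12 mm (distance of nickel from where it was at the start of the episode above 0.012 m).
It also fails if it takes over 32 s, if anything falls off the work surface, if the arm or the gripper's body presses on something with over 40 N, if the wrist force passes 120 N, or if a joint passes its speed limit or range.

ROBOT

A 6-joint arm with a two-finger parallel gripper is mounted at the origin on the work surface. World frame = base frame: x ahead of the robot, y to its left, z up, the work surface at z = 0. Lengths are in m, angles in rad, forces in N, time in s.
With the tool pointing down it reaches from about 0.375 to 0.9 m from the base axis. Payload 3.1 kg.
Tool frame: the origin (TCP) lies midway between the tips of the shut fingers; the grasp point (between the pads) lies robot.tcp_to_grasp behind it (robot.tcp_to_grasp is the distance from the TCP to the grasp point, in m); z points along the fingers, y is the direction in which the jaws open and shut (so a half turn about z gives the same grasp; the last joint's range is limited). The gripper opens to 87 mm and grips with 3 to 60 N. Pads are 19 mm wide; open, the fingers measure 117 mm over their backs; the gripper's body (75 mm by 190 mm) begins 51 mm behind the grasp point.
Start: joints at [0.985, 0.527, 1.433, -0, 1.181, -0.178], TCP at [0.248, 0.574, 0.223] pointing down, gripper open.
Joint ranges: [-3.08, 3.08], [-0.75, 2.2], [0.22, 2.44], [-1.43, 4.57], [0, 2.65], [-2.85, 2.85]. Speed limits (rad/s): [2.79, 2.79, 3.14, 3.14, 3.14, 3.14].

INTERFACE

Orientations are given as a unit quaternion [x, y, z, w].
In Python, from rig import robot, cams, nets gives the robot as it stands. The module is installed in compiled form; this text tells all that it offers.
- The arm moves only by the tool play_rows, never from a script. Its argument "commands" is a list of rows, each an object of numbers: "x", "y", "z": the shift along the tool's x, y, z in mm; "spin": the turn about the tool's z in rad. In form: [{"x": .., "y": .., "z": .., "spin": ..}, ...]. A call has 1 to 8 rows; each row shifts and turns the pose as measured when the row begins, along the tool's axes as they then stand; what a row does not reach is not made up. A row lasts 1/10 s, in which the tool goes at most 50 mm and 8.59 degrees, less where a joint would pass 70% of its speed; a pose out of reach is approached as far as the arm can. A call is refused whole if a number of a shift passes 50 or a number of a turn 0.15, either way. A call with a gripper value outside its range is refused whole. "grip" is the opening, from 0 (shut) to 1 (fully open), set as the call begins (left out, the last holds). The fingers move at their own pace and stop on an object; "newtons" is the grip in N (left out, the last holds). Time passes only in rows, so rows that do not move let the fingers close. It gives the time, the measured TCP pose, the force and the opening at its end, in the units of the state.
- robot.get_obs(): the state, without advancing time (a new reading comes with each control period).
- cams.camera(name): name is "scene" or "top" or "wrist"; returns a dict with "img" (480x640x3 uint8, red, green, blue), "fx", "fy", "cx", "cy" (pixels), "world_to_cam" (4x4, takes a point from world to camera coordinates); the wrist camera has in their place "mount" (4x4, takes a point from camera to tool coordinates, whose origin is the TCP and whose axes are the flange's). Camera axes: x right, y up, looking along -z (the intrinsics and any distortion apply to the point x, -y, -z); pixel columns grow to the right and rows downward; lengths in m; the calibration is good to about 2 mm. A picture is of the moment at which its call begins: read the wrist's pose just before it. There is no depth.
- robot.hand_in(): hands the job in, once; it reports no verdict.
Trained networks look in a picture, given as the dict that the camera call returned (one of the last four; its "shot" number tells which), for a name from the list of things; names that differ only in an ending like _2 or _b are one class to them, and where a whole thing is asked for, a point or a joint stands for the part that bears it (a point fixed in the world has none). Each returns a list of dicts, best first, with "conf" (0 to 1); they miss things now and then, are a little off and sometimes report something else, mostly with a low value. They report only what shows in the picture. A call takes as long as a camera call. They do not tell look-alikes from the thing itself.
- nets.outline_of(picture, name): "region" (480x640 bool, what is visible of it) and "pixel" ([column, row] in pixels, amid what is visible of it).
The state is a dict: "time": time; "q": joint angles; "joint_velocities": joint speeds; "joint_torque": joint torques, N m; "position": TCP position; "tool_rot": TCP orientation; "ft_force": force on the tool from outside, world axes, zero at the start; "moment": the same for the moment, N m; "grip_width": finger opening in m.
Only numpy, scipy, OpenCV 4.12 (cv2) and the standard library are available. Lean on these libraries where they do the work, as an engineer would, in place of code of your own. Each camera call takes 0.05 s, during which the arm holds its last target.

## Working session

There is one attempt and no reset: what is moved stays moved. The work goes in short steps, Python scripts to look and compute and a tool call to move; the robot and the scene stay as the last step left them, time stands still between calls to the robot, and variables do not carry over. Pictures are saved under pics/ and viewed, and the job is handed in when it is done.

Besides the shell and the picture viewer there is one more tool, called after "Call:" as name([rows], argument=value, ...), one row to a line, values as JSON. play_rows: Moves the arm, as the interface text tells. Its arguments: {"type":"object","properties":{"commands":{"type":"array"},"grip":{"type":"number"},"newtons":{"type":"number"}},"required":["commands"]}

```bash
mkdir -p pics
cat > h.py <<'E'
import numpy as np,cv2
from rig import robot,cams,nets
def pix2plane(c,u,v,z):
    # undistorted assumption
    W=np.linalg.inv(c["world_to_cam"]); d=np.array([(u-c["cx"])/c["fx"],-(v-c["cy"])/c["fy"],-1.])
    o=W[:3,3]; d=W[:3,:3]@d; return o+d*(z-o[2])/d[2]
E
python3 - <<'E'
from h import *
o=robot.get_obs(); print({k:np.round(v,3) for k,v in o.items()}); print(robot.tcp_to_grasp)
for n in ["top","scene"]:
    c=cams.camera(n); cv2.imwrite(f"pics/{n}0.png",c["img"][:,:,::-1]); print(n,[k for k in c],c["fx"],c["cx"],c["cy"])
    for t in ["copper","rack","brass","nickel"]:
        for r in nets.outline_of(c,t):
            m=r["region"]; ys,xs=np.nonzero(m); print(t,round(r["conf"],2),np.round(r["pixel"]),m.sum(),xs.min(),xs.max(),ys.min(),ys.max(),c["img"][m].mean(0).round(),pix2plane(c,*r["pixel"],.016).round(3))
E
```

```text
{'time': np.float64(0.0), 'q': array([ 0.985,  0.528,  1.434, -0.   ,  1.181, -0.178]), 'joint_velocities': array([ 0.   , -0.001,  0.   ,  0.   , -0.001, -0.001]), 'joint_torque': array([  0.   , -44.004, -17.659,   0.063,   0.058,  -0.   ]), 'position': array([0.247, 0.573, 0.222]), 'tool_rot': array([ 0.202,  0.979, -0.001, -0.   ]), 'ft_force': array([0.449, 0.333, 0.303]), 'moment': array([-0.019, -0.054,  0.048]), 'grip_width': np.float64(0.087)}
0.0187
top ['img', 'fx', 'fy', 'cx', 'cy', 'world_to_cam', 'shot'] 481.17674836400937 320.71603435296413 247.31559786095684
copper 0.9 [311. 206.] 1377 294 331 184 228 [165. 102.  69.] [0.594 0.088 0.016]
copper 0.89 [272. 340.] 1940 243 304 310 372 [ 27. 140. 134.] [0.353 0.153 0.016]
copper 0.7 [212. 249.] 1790 184 244 223 270 [192. 118. 138.] [0.513 0.265 0.016]
rack 0.75 [355. 180.] 19695 273 439 99 283 [121.  82.  49.] [0.642 0.009 0.016]
brass 0.84 [359. 195.] 1153 337 374 176 214 [158. 123.  54.] [0.614 0.002 0.016]
nickel 0.98 [398. 189.] 1143 379 417 169 207 [131. 134. 132.] [ 0.626 -0.069  0.016]
scene ['img', 'fx', 'fy', 'cx', 'cy', 'world_to_cam', 'shot'] 617.3720781010077 324.3634883294635 233.71368513859832
copper 0.69 [289. 275.] 1296 260 319 260 298 [122.  74.  52.] [0.583 0.08  0.016]
copper 0.68 [420. 340.] 2926 381 459 308 374 [139.  81.  96.] [0.527 0.277 0.016]
copper 0.65 [305. 403.] 4031 265 347 361 444 [32. 97. 93.] [0.692 0.269 0.016]
rack 0.83 [228. 272.] 24694 95 374 186 372 [82. 54. 33.] [0.647 0.024 0.016]
brass 0.87 [246. 254.] 935 222 273 240 272 [117.  89.  45.] [0.607 0.006 0.016]
nickel 0.9 [210. 236.] 715 189 234 220 247 [97. 99. 94.] [ 0.626 -0.065  0.016]
```

Run:
```python
from h import *
i=cv2.imread("pics/top0.png"); cv2.imwrite("pics/top0c.png",cv2.resize(i[90:300,230:450],None,fx=3.5,fy=2.8,interpolation=cv2.INTER_CUBIC))
```

```text
(no output)
```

View pics/top0.png

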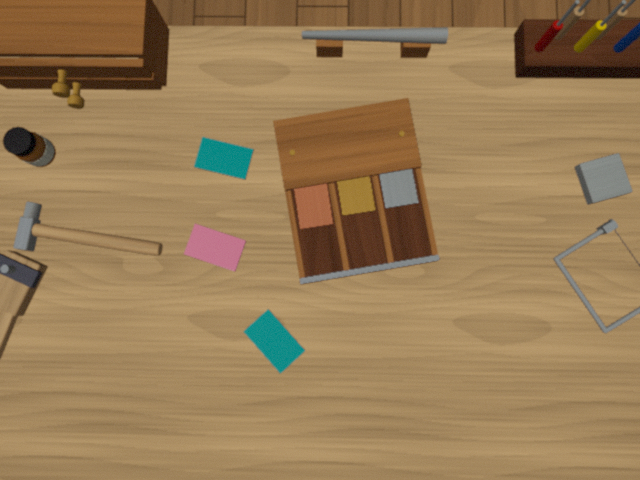

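View pics/top0c.png

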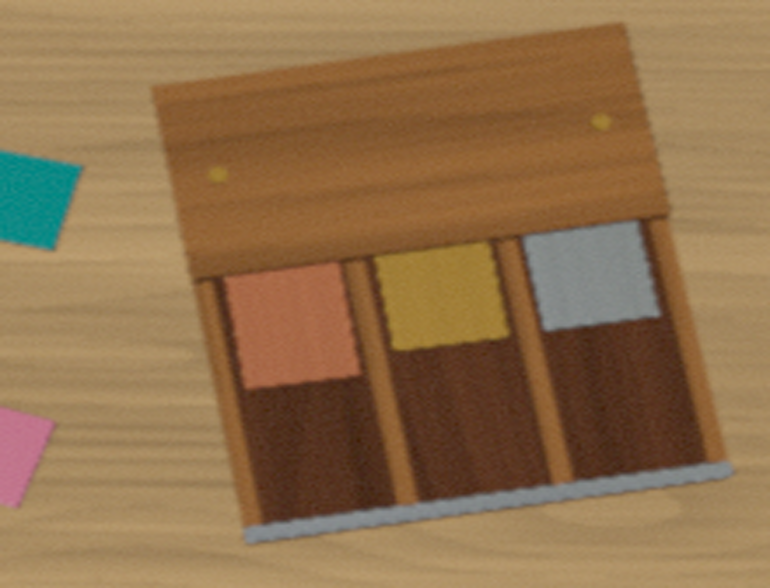

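View pics/scene0.png

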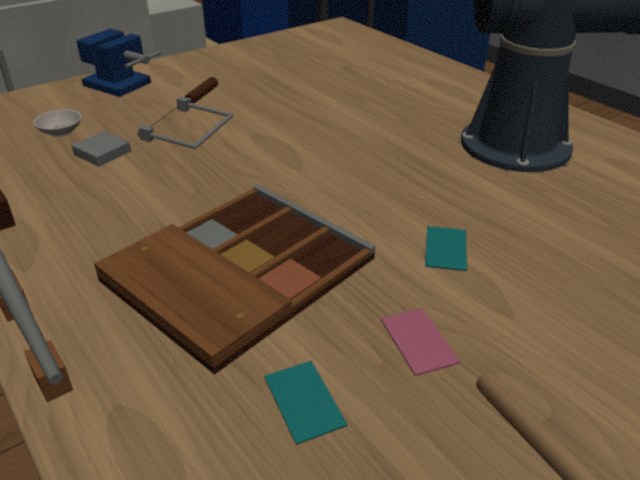

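Run:
```python
from h import *
from scipy.optimize import least_squares
T=cams.camera("top");S=cams.camera("scene")
def proj(c,p):
    q=c["world_to_cam"]@np.append(p,1); return np.array([c["cx"]+c["fx"]*q[0]/-q[2],c["cy"]-c["fy"]*q[1]/-q[2]])
cr=lambda x,y:(230+x/3.5,90+y/2.8)
obs=[(T,(.15,.125,.032),cr(153,87)),(T,(.15,-.125,.032),cr(625,23)),(T,(.02,.125,.032),cr(192,268)),(T,(.02,-.125,.032),cr(667,210)),
(T,(-.14,.125,.024),cr(247,528)),(T,(-.14,-.125,.024),cr(729,463)),
(S,(.15,.125,.032),(216,350)),(S,(.02,.125,.032),(291,293)),(S,(.02,-.125,.032),(178,226)),(S,(.15,-.125,.032),(97,267))]
def w(P,p):
    a=P[2];return np.array([P[0]+np.cos(a)*p[0]-np.sin(a)*p[1],P[1]+np.sin(a)*p[0]+np.cos(a)*p[1],p[2]])
f=lambda P,o=obs:np.concatenate([proj(c,w(P,p))-u for c,p,u in o])
for o in (obs,obs[:6],obs[6:]):
    r=least_squares(f,[.64,.01,.1],args=(o,)); print(r.x.round(4)); print(r.fun.reshape(-1,2).round(1).tolist())
P=least_squares(f,[.64,.01,.1]).x
R=np.array([[np.cos(P[2]),-np.sin(P[2])],[np.sin(P[2]),np.cos(P[2])]])
for n,u in [("fl",cr(246,389)),("fr",cr(360,376)),("rl",cr(225,276)),("rr",cr(343,264))]:
    p=pix2plane(T,*u,.016); print(n,p.round(4),(R.T@(p[:2]-P[:2])).round(4))
np.save("P.npy",P)
for x in(-.005,-.015,-.02,-.1): print(x,w(P,(x,.08,.016)).round(4))
```

```text
[0.6192 0.0098 0.1914]
[[-1.9, 1.4], [-1.2, 0.2], [-1.0, 5.9], [1.1, 2.1], [-1.2, 1.7], [0.5, -0.1], [-2.4, 3.6], [2.1, 4.3], [-5.6, -4.2], [-2.7, -5.1]]
[0.6226 0.0089 0.1805]
[[-0.5, -1.3], [0.4, -1.0], [-0.5, 3.3], [1.9, 0.9], [-1.6, -0.9], [0.3, -1.1]]
[0.6168 0.0098 0.1988]
[[0.7, 2.7], [4.2, 3.2], [-4.6, -4.5], [-1.1, -5.1]]
fl [0.5506 0.1066 0.016 ] [-0.0489  0.108 ]
fr [0.5598 0.0481 0.016 ] [-0.051   0.0488]
rl [0.6246 0.119  0.016 ] [0.0261 0.1061]
rr [0.6333 0.0578 0.016 ] [0.023  0.0444]
-0.005 [0.599  0.0874 0.016 ]
-0.015 [0.5892 0.0855 0.016 ]
-0.02 [0.5843 0.0846 0.016 ]
-0.1 [0.5058 0.0694 0.016 ]
```

Call:
play_rows([
  {"x": -38,"y": -24,"z": 0,"spin": -0.147},
  {"x": -34,"y": -29,"z": 0,"spin": -0.147},
  {"x": -30,"y": -34,"z": 0,"spin": -0.147},
  {"x": -24,"y": -38,"z": 0,"spin": -0.147},
  {"x": -20,"y": -40,"z": 0,"spin": 0},
  {"x": -20,"y": -40,"z": 0,"spin": 0},
  {"x": -20,"y": -40,"z": 0,"spin": 0},
  {"x": -20,"y": -40,"z": 0,"spin": 0},
], grip=0, newtons=30)

```text
time: 1.4
position: [0.4591, 0.2828, 0.2232]
tool_rot: [-0.093, 0.996, 0.003, 0.002]
ft_force: [0.2, -0.4, -0.0]
grip_width: 0.0312
```

```bash
cat >> h.py <<'E'
from scipy.spatial.transform import Rotation as Ro
def delta(target,yaw):
    o=robot.get_obs(); R=Ro.from_quat(o["tool_rot"]).as_matrix(); d=R.T@(np.array(target)-o["position"])*1000
    a=np.arctan2(R[1,0],R[0,0]); want=yaw+np.pi; e=(want-a+np.pi)%(2*np.pi)-np.pi
    print("t",o["time"],"pos",o["position"].round(4),"F",o["ft_force"].round(1),"tool delta mm",d.round(1),"spin",round(-e,3),"w",o["grip_width"])
E
python3 - <<'E'
from h import *
delta((.587,.084,.14),.18)
E
```

```text
t 1.4 pos [0.4591 0.2828 0.2232] F [ 0.2 -0.4 -0. ] tool delta mm [ -88.6 -219.4   82.5] spin 0.005 w 0.03115087089014569
```

Call:
play_rows([
  {"x": -16,"y": -40,"z": 10,"spin": 0},
  {"x": -16,"y": -40,"z": 10,"spin": 0},
  {"x": -16,"y": -40,"z": 15,"spin": 0},
  {"x": -16,"y": -40,"z": 15,"spin": 0},
  {"x": -16,"y": -40,"z": 15,"spin": 0},
  {"x": -8,"y": -19,"z": 15,"spin": 0.005},
  {"x": 0,"y": 0,"z": 0,"spin": 0},
], grip=0)

```text
time: 2.1
position: [0.5984, 0.0701, 0.1429]
tool_rot: [-0.086, 0.996, 0.003, 0.009]
ft_force: [-0.3, 0.6, 0.5]
grip_width: 0.0004
```

Run:
```python
from h import *
delta((.587,.084,.04),.18)
o=robot.get_obs();c=cams.camera("wrist"); cv2.imwrite("pics/w1.png",c["img"][:,:,::-1]); print(c["mount"].round(3),c["fx"],c["cx"],c["cy"])
c2=cams.camera("top"); cv2.imwrite("pics/top1.png",cv2.resize(c2["img"][90:300,230:450,::-1],None,fx=3.5,fy=2.8))
np.savez("w1.npz",pos=o["position"],q=o["tool_rot"],mount=c["mount"],k=[c["fx"],c["fy"],c["cx"],c["cy"]])
```

```text
t 2.1 pos [0.5984 0.0701 0.1429] F [-0.3  0.6  0.5] tool delta mm [ 10.7  15.2 102.8] spin -0.008 w 0.000445694577711606
[[ 0.     0.962  0.272  0.074]
 [ 1.    -0.     0.    -0.   ]
 [ 0.     0.272 -0.962 -0.162]
 [ 0.     0.     0.     1.   ]] 339.2269286147074 320.8703829062002 239.22595971816114
```

View pics/w1.png

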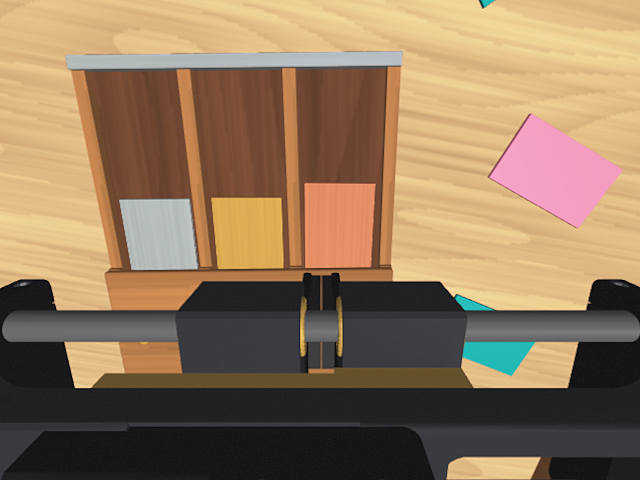

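View pics/top1.png

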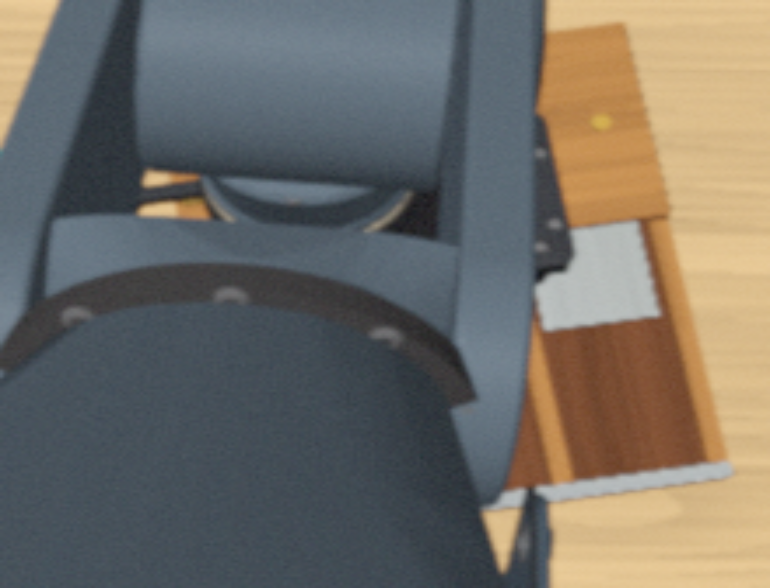

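The wrist picture shows the copper blank in the rack, columns 304–376 and rows 183–268. The stop is at about row 67 and the roof edge at about row 268. The candidates in the top picture are the reddish plate (311,206), the teal ones (272,340) and (224,158), and the pink one (214,247). Only the reddish plate lies in a lane and has the copper colour.

Run:
```python
from h import *
d=np.load("w1.npz"); M=np.eye(4);M[:3,:3]=Ro.from_quat(d["q"]).as_matrix();M[:3,3]=d["pos"]
C=M@d["mount"];fx,fy,cx,cy=d["k"]
def pp(u,v,z):
    r=C[:3,:3]@np.array([(u-cx)/fx,-(v-cy)/fy,-1]);o=C[:3,3];return o+r*(z-o[2])/r[2]
P=np.load("P.npy")
for n,u,v,z in [("cop fl",374.5,184,.016),("cop fr",304.5,183,.016),("cop rl",374,268,.016),("cop rr",304,268,.016),("stop innerL",402,65,.024),("stop innerR",68,69,.024),("rib12 near",291,68,.020),("rib12 far",295,265,.020),("wall L top",394,68,.020),("wall L bot",386,265,.020)]:
    print(n,pp(u,v,z).round(4))
i=cv2.imread("pics/w1.png");cv2.imwrite("pics/w1c.png",cv2.resize(i[40:290,240:420],None,fx=3,fy=2.4))
a=pp(402,65,.024)-pp(68,69,.024);print(np.arctan2(-a[0],a[1]))
```

```text
cop fl [0.5526 0.1084 0.016 ]
cop fr [0.5619 0.05   0.016 ]
cop rl [0.6271 0.1245 0.016 ]
cop rr [0.6379 0.0617 0.016 ]
stop innerL [0.4618 0.108  0.024 ]
stop innerR [ 0.5074 -0.1371  0.024 ]
rib12 near [0.4774 0.0263 0.02  ]
rib12 far [0.6349 0.0532 0.02  ]
wall L top [0.4639 0.1033 0.02  ]
wall L bot [0.621  0.1335 0.02  ]
0.1842113379871529
```

View pics/w1c.png

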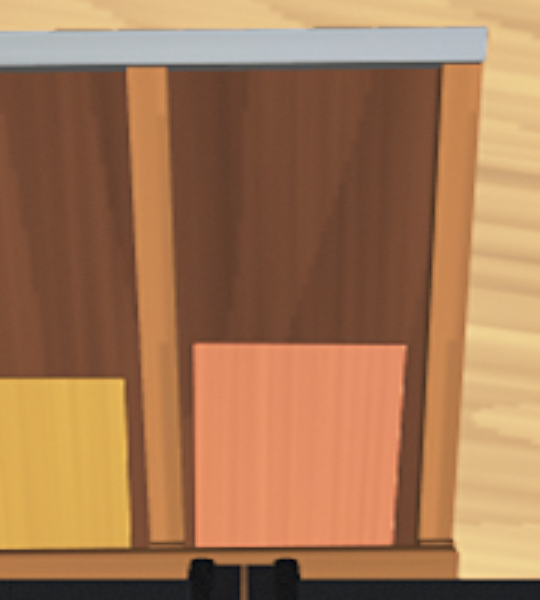

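Run:
```python
from h import *
delta((.5915,.0855,.04),.182)
```

```text
t 2.2 pos [0.5975 0.0726 0.1446] F [-0.1 -0.1 -0.8] tool delta mm [  5.7  13.2 104.6] spin -0.007 w 0.0006666639426772146
```

Call:
play_rows([
  {"x": 3,"y": 7,"z": 30,"spin": -0.005},
  {"x": 2,"y": 4,"z": 30,"spin": 0},
  {"x": 0,"y": 2,"z": 25,"spin": 0},
  {"x": 0,"y": 0,"z": 10,"spin": 0},
  {"x": 0,"y": 0,"z": 0,"spin": 0},
], grip=0)

```text
time: 2.7
position: [0.5925, 0.0932, 0.0537]
tool_rot: [-0.094, 0.995, 0.003, 0.014]
ft_force: [0.4, 0.2, 0.2]
grip_width: 0.0004
```

Run:
```python
from h import *
delta((.5915,.0855,.016),.182)
```

```text
t 2.7 pos [0.5925 0.0932 0.0537] F [0.4 0.2 0.2] tool delta mm [ 3.5 -7.5 37.6] spin 0.006 w 0.00044921922019786797
```

Call:
play_rows([
  {"x": 2,"y": -6,"z": 15,"spin": 0.005},
  {"x": 1,"y": -1,"z": 7,"spin": 0},
  {"x": 0,"y": 0,"z": 4,"spin": 0},
  {"x": 0,"y": 0,"z": 0,"spin": 0},
  {"x": 0,"y": 0,"z": 0,"spin": 0},
])

```text
time: 3.2
position: [0.5948, 0.0887, 0.0332]
tool_rot: [-0.093, 0.995, 0.003, 0.019]
ft_force: [0.8, 0.3, -0.4]
grip_width: 0.0006
```

Run:
```python
from h import *
delta((.5915,.0855,.016),.182)
```

```text
t 3.2 pos [0.5948 0.0887 0.0332] F [ 0.8  0.3 -0.4] tool delta mm [ 4.5 -2.5 17. ] spin 0.005 w 0.0005959190910713478
```

Call:
play_rows([
  {"x": 4,"y": -2,"z": 8,"spin": 0.005},
  {"x": 2,"y": 0,"z": 6,"spin": 0},
  {"x": 1,"y": 0,"z": 3,"spin": 0},
])

```text
time: 3.5
position: [0.59, 0.0854, 0.0166]
tool_rot: [-0.091, 0.996, 0.003, 0.021]
ft_force: [0.4, 0.9, 9.6]
grip_width: 0.0007
```

Run:
```python
from h import *
delta((.5915,.0855,.016),.182)
```

```text
t 3.5 pos [0.59   0.0854 0.0166] F [0.4 0.9 9.6] tool delta mm [-1.5 -0.2  0.7] spin -0.0 w 0.0007354897012694615
```

Call:
play_rows([
  {"x": 5,"y": 0,"z": 2.5,"spin": 0},
  {"x": 10,"y": 0,"z": 2.5,"spin": 0},
  {"x": 10,"y": 0,"z": 2.5,"spin": 0},
])

```text
time: 3.8
position: [0.5833, 0.0817, 0.0168]
tool_rot: [-0.089, 0.995, 0.002, 0.041]
ft_force: [3.1, 1.2, 13.1]
grip_width: 0.0002
```

Run:
```python
from h import *
delta((.5045,.0695,.016),.182)
c=cams.camera("wrist"); cv2.imwrite("pics/w2.png",c["img"][:,:,::-1])
```

```text
t 3.8 pos [0.5833 0.0817 0.0168] F [ 3.1  1.2 13.1] tool delta mm [79.5  2.  -5.7] spin -0.003 w 0.0002458216986659773
```

View pics/w2.png

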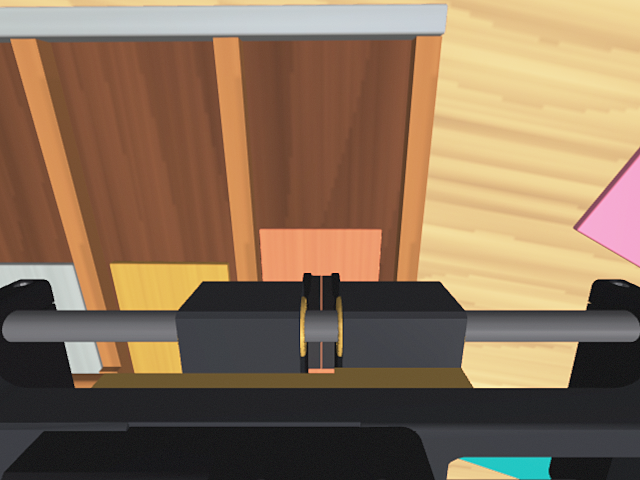

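```bash
cat >> h.py <<'E'
def wp(c,o,u,v,z):
    M=np.eye(4);M[:3,:3]=Ro.from_quat(o["tool_rot"]).as_matrix();M[:3,3]=o["position"]
    C=M@c["mount"]
    r=C[:3,:3]@np.array([(u-c["cx"])/c["fx"],-(v-c["cy"])/c["fy"],-1]);p=C[:3,3];return p+r*(z-p[2])/r[2]
E
python3 - <<'E'
from h import *
delta((.5045,.0695,.016),.182)
o=robot.get_obs();print(o["tool_rot"].round(4))
c=cams.camera("wrist"); cv2.imwrite("pics/w3.png",c["img"][:,:,::-1])
n=np.array([.9835,.181])
for u,v,z in [(262,230,.016),(380,230,.016),(330,38,.024)]:
    p=wp(c,o,u,v,z);print(p.round(4),"n",(p[:2]@n).round(4))
print(robot.get_obs()["position"])
E
```

```text
t 3.85 pos [0.5821 0.0815 0.0168] F [ 2.1  0.8 16. ] tool delta mm [78.3  2.  -5.5] spin -0.003 w 9.287530055912763e-05
[-0.0893  0.9952  0.0017  0.0404]
[0.5546 0.0471 0.016 ] n 0.5539
[0.5442 0.1037 0.016 ] n 0.554
[0.4697 0.0645 0.024 ] n 0.4736
[0.58210097 0.0815116  0.01679242]
```

Call:
play_rows([
  {"x": 20,"y": 0,"z": 1.5,"spin": 0},
  {"x": 20,"y": 0,"z": 1,"spin": 0},
])

```text
time: 4.1
position: [0.5573, 0.0741, 0.0171]
tool_rot: [-0.088, 0.995, -0.0, 0.056]
ft_force: [3.5, 4.0, 10.5]
grip_width: 0.0005
```

Run:
```python
from h import *
delta((.5045,.0695,.016),.182);print(robot.get_obs()["tool_rot"].round(4))
```

```text
t 4.1 pos [0.5573 0.0741 0.0171] F [ 3.5  4.  10.5] tool delta mm [52.5  4.7 -4.8] spin -0.004 w 0.0005063929278488707
[-8.840e-02  9.945e-01 -2.000e-04  5.590e-02]
```

Call:
play_rows([
  {"x": 18,"y": 3,"z": 1,"spin": 0},
  {"x": 18,"y": 3,"z": 0.5,"spin": 0},
])

```text
time: 4.3
position: [0.5334, 0.0723, 0.0173]
tool_rot: [-0.088, 0.994, -0.003, 0.071]
ft_force: [3.4, 0.1, 12.3]
grip_width: 0.0004
```

Run:
```python
from h import *
delta((.5045,.0695,.016),.182);o=robot.get_obs();print(o["tool_rot"].round(4))
c=cams.camera("wrist"); cv2.imwrite("pics/w4.png",c["img"][:,:,::-1])
```

```text
t 4.3 pos [0.5334 0.0723 0.0173] F [ 3.4  0.1 12.3] tool delta mm [28.9  2.3 -2.8] spin -0.005 w 0.00035854592031467125
[-0.0877  0.9936 -0.0028  0.0711]
```

View pics/w4.png

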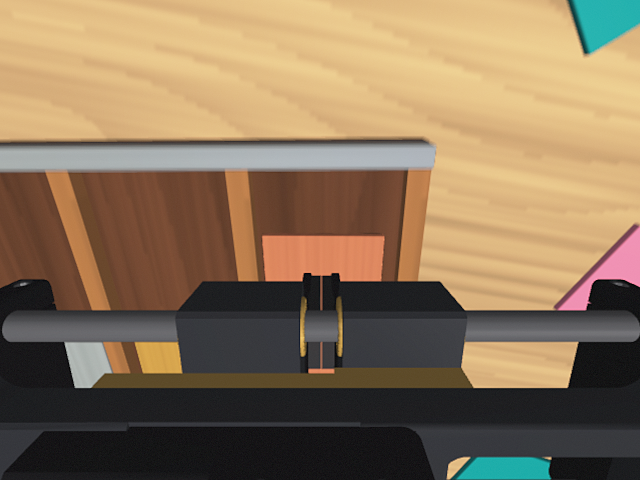

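Copper's front edge is at row 236, straight in its lane, and the stop is at row 171, about 29 mm still to go.

Call:
play_rows([
  {"x": 16,"y": 1,"z": 0.7,"spin": 0},
  {"x": 14,"y": 1,"z": 0.7,"spin": 0},
])

```text
time: 4.55
position: [0.5139, 0.0678, 0.0175]
tool_rot: [-0.087, 0.993, -0.006, 0.085]
ft_force: [2.7, 0.3, 13.7]
grip_width: 0.0002
```

Run:
```python
from h import *
delta((.5045,.0695,.016),.182)
o=robot.get_obs();print(o["tool_rot"].round(4))
c=cams.camera("wrist"); cv2.imwrite("pics/w5.png",c["img"][:,:,::-1])
```

```text
t 4.55 pos [0.5139 0.0678 0.0175] F [ 2.7  0.3 13.7] tool delta mm [ 9.1  3.3 -0.1] spin -0.005 w 0.00024379620861675303
[-0.0871  0.9925 -0.0055  0.0851]
```

View pics/w5.png

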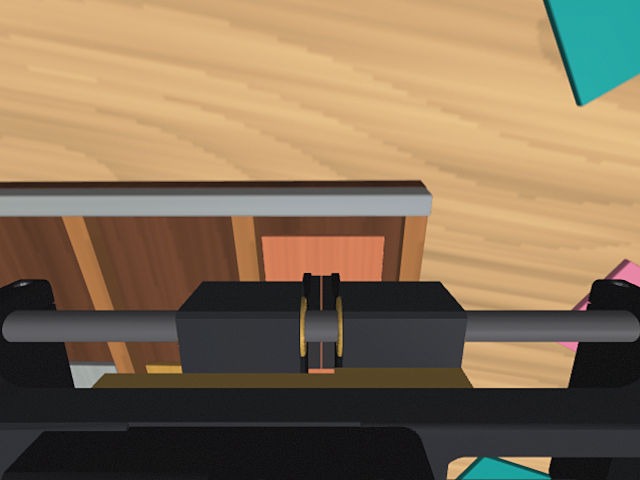

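Call:
play_rows([
  {"x": 9,"y": 1,"z": 1.2,"spin": 0},
  {"x": 7,"y": 1,"z": 1.2,"spin": 0},
])

```text
time: 4.8
position: [0.508, 0.0655, 0.0178]
tool_rot: [-0.086, 0.991, -0.008, 0.098]
ft_force: [1.3, 2.2, 12.0]
grip_width: 0.0
```

Run:
```python
from h import *
delta((.5045,.0695,.016),.182)
o=robot.get_obs();print(o["tool_rot"].round(4))
c=cams.camera("wrist"); cv2.imwrite("pics/w6.png",c["img"][:,:,::-1])
```

```text
t 4.8 pos [0.508  0.0655 0.0178] F [ 1.3  2.2 12. ] tool delta mm [3.  4.6 1.1] spin -0.005 w 4.138700896936468e-05
[-0.0864  0.9914 -0.0083  0.098 ]
```

View pics/w6.png

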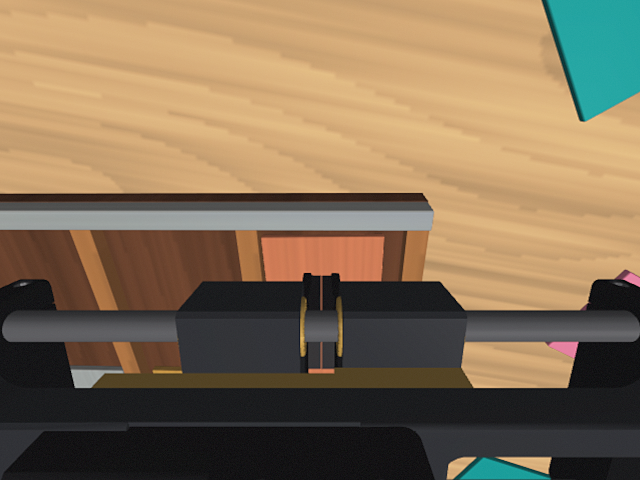

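Call:
play_rows([
  {"x": 10,"y": 2,"z": 1,"spin": 0},
  {"x": 8,"y": 2,"z": 1,"spin": 0},
])

```text
time: 5.05
position: [0.5036, 0.0644, 0.018]
tool_rot: [-0.086, 0.99, -0.012, 0.114]
ft_force: [3.3, 2.0, 12.8]
grip_width: 0.0007
```

Run:
```python
from h import *
delta((.5045,.0695,.016),.182)
o=robot.get_obs();print(o["tool_rot"].round(4))
c=cams.camera("wrist"); cv2.imwrite("pics/w7.png",c["img"][:,:,::-1])
```

```text
t 5.05 pos [0.5036 0.0644 0.018 ] F [ 3.3  2.  12.8] tool delta mm [-1.3  5.   2.1] spin -0.004 w 0.0006980384769087477
[-0.0857  0.9897 -0.0121  0.1141]
```

View pics/w7.png

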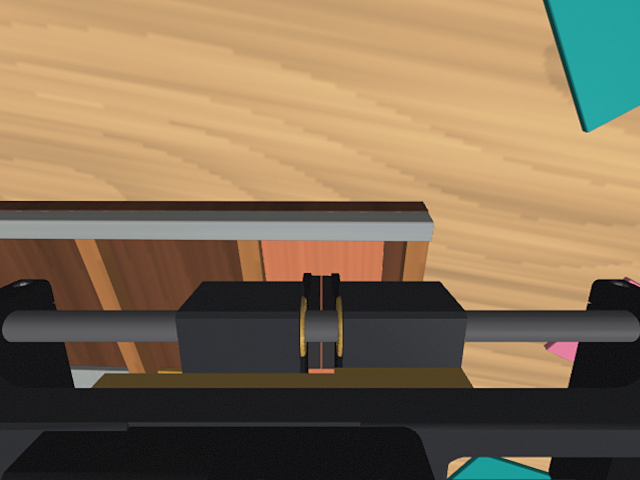

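Call:
play_rows([
  {"x": 9,"y": 1,"z": 0.7,"spin": 0},
])

```text
time: 5.2
position: [0.501, 0.0631, 0.0182]
tool_rot: [-0.085, 0.989, -0.014, 0.122]
ft_force: [4.2, 6.2, 14.4]
grip_width: 0.0002
```

Call:
play_rows([
  {"x": -2,"y": 0,"z": -12,"spin": 0},
  {"x": -8,"y": 0,"z": -30,"spin": 0},
  {"x": -10,"y": 0,"z": -40,"spin": 0},
  {"x": -10,"y": 0,"z": -40,"spin": 0},
  {"x": 0,"y": 40,"z": -20,"spin": 0},
  {"x": 0,"y": 45,"z": 0,"spin": 0},
  {"x": 0,"y": 45,"z": 0,"spin": 0},
  {"x": 0,"y": 45,"z": 0,"spin": 0},
])

```text
time: 6.0
position: [0.4722, 0.241, 0.1625]
tool_rot: [-0.077, 0.989, -0.015, 0.127]
ft_force: [0.6, 0.4, 0.3]
grip_width: 0.0005
```

Run:
```python
from h import *
delta((.5045,.0695,.016),.182)
c=cams.camera("scene"); cv2.imwrite("pics/s8.png",cv2.resize(c["img"][170:390,80:400,::-1],None,fx=2.4,fy=2.4))
c=cams.camera("top"); cv2.imwrite("pics/t8.png",cv2.resize(c["img"][90:300,230:450,::-1],None,fx=3.5,fy=2.8))
```

```text
t 6.0 pos [0.4722 0.241  0.1625] F [0.6 0.4 0.3] tool delta mm [  32.3 -167.1  151.5] spin -0.02 w 0.0005097481284567435
```

View pics/s8.png

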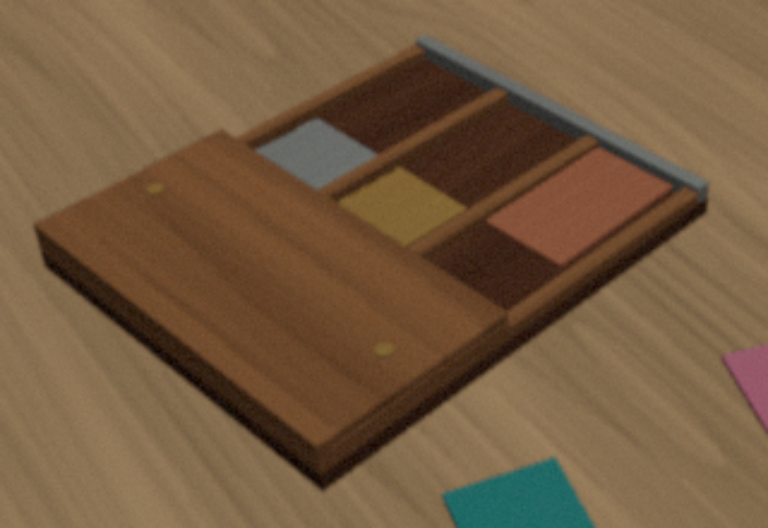

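View pics/t8.png

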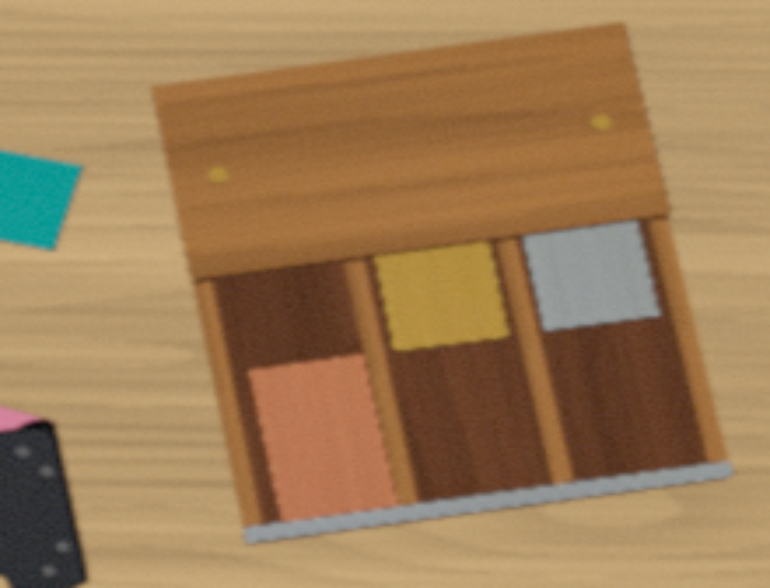

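Run:
```python
from h import *
T=cams.camera("top"); n=np.array([.9835,.181])
a=[]
for x,y,z in [(250,369,.016),(361,355,.016),(246,389,.016),(360,376,.016),(247,528,.024),(729,463,.024)]:
    p=pix2plane(T,230+x/3.5,90+y/2.8,z); print(p.round(4),(p[:2]@n).round(4))
print(robot.get_obs()["joint_velocities"].round(3))
```

```text
[0.5637 0.1048 0.016 ] 0.5733
[0.5735 0.0477 0.016 ] 0.5727
[0.5506 0.1066 0.016 ] 0.5608
[0.5598 0.0481 0.016 ] 0.5593
[0.461  0.1039 0.024 ] 0.4722
[ 0.5054 -0.1386  0.024 ] 0.4719
[-0.07  -0.003  0.024 -0.006  0.006 -0.017]
```

Call:
play_rows([
  {"x": 0,"y": 0,"z": 0,"spin": 0},
  {"x": 0,"y": 0,"z": 0,"spin": 0},
])

```text
time: 6.35
position: [0.4708, 0.2408, 0.1611]
tool_rot: [-0.08, 0.989, -0.015, 0.125]
ft_force: [-0.7, -1.0, -0.2]
grip_width: 0.0006
```

Run:
```python
from h import *
print(robot.get_obs()["position"],robot.hand_in())
```

```text
the job is handed in; nothing more can be done
[0.47080686 0.24079985 0.16114064] None
```

I pressed the closed gripper on the copper blank at readings of about 10–16 N and drew it roughly 90 mm along its lane to the steel stop. I then lifted the gripper clear, moved it aside and handed the job in at about 6.4 s. The hand-in reports no verdict.

- **Copper:** the final top view puts its rear edge 99–101 mm from the stop face. For a 100 mm blank that means a gap of about 0–1 mm. It lies flat and in line with its lane.
- **Brass and nickel-silver:** by eye, both sit where they did in the first top picture. I did not measure them again.
- **What disagreed:** the scene camera's fit of the rack was 4–5 pixels off, so I used the top and wrist cameras instead. The tool also tilted gradually to about 14° during the pull, and I allowed for that in the commands. It drifted about 5 mm sideways as well, which put a light side load on the blank.

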